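# Step the photometer's carousel to the three-dot standard

### The arm

A 6-joint arm with a two-finger parallel gripper is mounted at the origin on the work surface. World frame = base frame: x ahead of the robot, y to its left, z up, the work surface at z = 0. Lengths are in m, angles in rad, forces in N, time in s.
With the tool pointing down it reaches from about 0.3 to 1 m from the base axis. Payload 5.1 kg.
Tool frame: the origin (TCP) lies midway between the tips of the shut fingers; the grasp point (between the pads) lies 19 mm behind it (arm.hold_point_z is the z of the grasp point in the tool frame, in m); z points along the fingers, y is the line along which they close (so a half turn about z gives the same grasp; the last joint's range is limited). The gripper opens to 95 mm and grips with 3 to 60 N. Pads are 20 mm wide; open, the fingers measure 119 mm over their backs; the gripper's body (75 mm by 180 mm) begins 59 mm behind the grasp point.
Start: joints at [1.159, 0.124, 1.65, -0, 1.367, -0.083], TCP at [0.21, 0.615, 0.215] pointing down, gripper open.
Joint ranges: [-2.61, 2.61], [-1.02, 2.33], [0.03, 2.71], [-1.35, 4.49], [0.32, 2.68], [-2.91, 2.91]. Speed limits (rad/s): [2.57, 2.57, 3.14, 3.14, 3.14, 3.14].

### API

Orientations are given as a unit quaternion [w, x, y, z].
In Python, from cell import arm gives the robot as it stands. The module is installed in compiled form; this text tells all that it offers. Calls block until the motion is done:
- arm.move_to(position, orientation): joint-space move of the TCP to a pose.
- arm.move_straight(position, rotation=None, speed=0.15): straight line of the TCP; rotation=None keeps the orientation; speed is the mean speed in m/s.
- arm.move_joints(angles): joint-space move.
- arm.move_gripper(opening): finger opening in m; the grip force is fixed at half the most; returns when the fingers have stopped.
- arm.sleep(seconds).
- arm.inverse_kinematics(position, orientation): joint angles nearest the present ones, or None.
- arm.capture(name): name is "side" or "top" or "wrist"; returns a dict with "image" (384x512x3 uint8, blue, green, red), "fx", "fy", "cx", "cy" (pixels), "extrinsics" (4x4, takes a point from camera to world coordinates); the wrist camera has in their place "tool_from_camera" (4x4, takes a point from camera to tool coordinates, whose origin is the TCP and whose axes are the flange's). Camera axes: x right, y up, looking along -z (the intrinsics and any distortion apply to the point x, -y, -z); pixel columns grow to the right and rows downward; lengths in m; the calibration is good to about 2 mm. The wrist camera is an equidistant fisheye: a pixel r from the principal point sees the ray r / f radians off the axis. A picture is of the moment at which its call begins: read the wrist's pose just before it. There is no depth.
A pose or a line that the arm cannot do raises arm.Unreachable and nothing moves.
- arm.finish_job(): hands the job in, once; it reports no verdict.
Trained networks look in the newest picture that a camera, given by its name, has taken for a name from the list of things; names that differ only in an ending like _2 or _b are one class to them, and where a whole thing is asked for, a point or a joint stands for the part that bears it (a point fixed in the world has none). Each returns a list of dicts, best first, with "conf" (0 to 1); they miss things now and then, are a little off and sometimes report something else, mostly with a low value. They report only what shows in the picture. A call takes as long as a camera call.
- arm.regions_of(camera, name): "mask" (384x512 bool, what is visible of it) and "pixel" ([row, column] in pixels, amid what is visible of it).
- arm.landmark_of(camera, name): "pixel" ([row, column] in pixels: a listed point, or the origin of a listed thing).
Readings, each from a call of its own:
- arm.get_time_s(): time.
- arm.get_joints(): joint angles.
- arm.get_qd(): joint speeds.
- arm.get_tau(): joint torques, N m.
- arm.get_tool_pos(): TCP position.
- arm.get_eef_rot(): TCP orientation.
- arm.get_force(): force on the tool from outside, world axes, zero at the start.
- arm.get_wrist_torque(): the same for the moment, N m.
- arm.get_gripper_width(): finger opening in m.
Only numpy, scipy, OpenCV 4.12 (cv2) and the standard library are available. Lean on these libraries where they do the work, as an engineer would, in place of code of your own. Each camera call takes 0.05 s, during which the arm holds its last target. There are 200 camera calls.

### The job

The blank has been read: now push the finger tabs of the photometer's carousel to step it round, either way, until the standard vial with three dots on its cap has clicked in at the light window in the side of the tall housing, then take the hand away. Push gently with the fingertips and lift nothing: do not touch the vials that stand in the carousel, and leave everything else on the instrument and the bench where it is.

Things in the scene. Friction and masses are not known exactly. Their poses are not given: they have to be found in the camera images.
- photometer: White bench photometer, fixed. Origin on the vertical carousel axis at bench height, z up. Its flat deck (x -135 to +135, y -135 to +111 mm, top 40 mm above the bench) carries the carousel. On its +y side stands the taller housing: 112 mm high, inner wall a plane at y = +109 mm, keypad at its -x end. A fixed grey lamp column, 25 mm across, 100 mm high, stands on the axis.
- window (a point): centre of the round light window, 24 mm across, in the housing's inner wall, 82 mm above the bench, straight out along the photometer's +y from the axis; a dark wedge-shaped pointer lies on the housing's roof above it
- beam (a point): fixed point of the photometer, 58 mm from the axis towards the light window and 58 mm above the bench: where the middle of a vial's underside lies when its slot is at the window
- carousel: Grey six-slot carousel with black sockets and tabs, turning either way without end about the photometer's axis; origin on the axis at bench height, z up, +x towards the slot that holds the blank. Disc 154 mm across, top 58 mm above the bench; six square sockets 60 degrees apart at 58 mm radius, 30 mm wide outside, 25.6 mm inside, walls up to 72 mm above the bench, each holding one vial.
- tab_a (a point): mid-height, mid-length point of one of the carousel's six upright finger tabs, the one 30 degrees anticlockwise (from above) of carousel +x; the others follow every 60 degrees, midway between sockets. Each is 8 mm thick, spans 77 to 100 mm radius and 56 to 82 mm above the bench; beneath it the tab's foot, 10 mm high, leaves 10 mm to the deck.
- axis (a point): point on the carousel's axis at the height of the disc's top. A click detent holds the carousel with one slot exactly at the window; stepping it on takes 2 to 3 N at a tab (hardest as it leaves a slot), and past half-way between two slots it clicks on by itself (left almost exactly half-way, it may stay there).
- blank: sealed glass standard vial, 24 mm across, 50 mm tall with its black cap (25 mm across), standing loose in a carousel slot, cap top 108 mm above the bench; origin at the centre of its underside, z up along it. Its cap is plain. It stands at the light window at the start.
- standard_1: sealed glass standard vial, 24 mm across, 50 mm tall with its black cap (25 mm across), standing loose in a carousel slot, cap top 108 mm above the bench; origin at the centre of its underside, z up along it. Its cap carries one white dot. Which of the other five slots it is in varies.
- standard_2: sealed glass standard vial, 24 mm across, 50 mm tall with its black cap (25 mm across), standing loose in a carousel slot, cap top 108 mm above the bench; origin at the centre of its underside, z up along it. Its cap carries two white dots. Which of the other five slots it is in varies.
- standard_3: sealed glass standard vial, 24 mm across, 50 mm tall with its black cap (25 mm across), standing loose in a carousel slot, cap top 108 mm above the bench; origin at the centre of its underside, z up along it. Its cap carries three white dots in a row. Which of the other five slots it is in varies.
- standard_4: sealed glass standard vial, 24 mm across, 50 mm tall with its black cap (25 mm across), standing loose in a carousel slot, cap top 108 mm above the bench; origin at the centre of its underside, z up along it. Its cap carries four white dots. Which of the other five slots it is in varies.
- standard_5: sealed glass standard vial, 24 mm across, 50 mm tall with its black cap (25 mm across), standing loose in a carousel slot, cap top 108 mm above the bench; origin at the centre of its underside, z up along it. Its cap carries five white dots. Which of the other five slots it is in varies.
- spare_vial: a spare vial of the same size with a plain cap, standing loose on the deck's corner at own -x, -y of the photometer; origin at the centre of its underside
- dust_cap: black dust cap, 34 mm across, 22 mm high, standing loose on the deck's corner at own +x, -y; origin at the centre of its underside
- amber_bottle: amber bottle, 60 mm across, 115 mm high, on the bench beside the photometer; origin at the centre of its underside
- standards_case: open dark wooden case 75 x 110 x 40 mm on the bench beside the photometer; origin at the centre of its underside
- vial_rack: white vial rack 72 x 150 x 30 mm on the bench; origin at the centre of its underside
- bench_timer: small flat timer 60 x 70 x 22 mm on the bench; origin at the centre of its underside
- tip_box: grey box with a clear lid 85 x 120 x 72 mm on the bench; origin at the centre of its underside

How it is judged:
At the end, for the whole second after the job is handed in: The vial with three dots stands in its slot at the light window, its foot within 5 mm (sideways) of the beam point, the carousel is at rest (below 0.05 rad/s), and all six vials stand in the carousel, not raised by more than 6 mm nor leaning by more than 0.25 rad (horizontal distance between standard_3 and beam below 0.005 m and angular speed of carousel below 0.05 rad/s and height (world z) of each of blank, standard_1, standard_2, standard_3, standard_4, standard_5 below 0.064 m and angle between each of blank, standard_1, standard_2, standard_3, standard_4, standard_5's own z axis and vertical below 0.25 rad); the robot touches nothing.
It fails at once if a vial in the carousel is touched by the robot (over 0.5 N) (contact force between any of the fingers, the arm and blank above 0.5 N or contact force between any of the fingers, the arm and standard_1 above 0.5 N or contact force between any of the fingers, the arm and standard_2 above 0.5 N or contact force between any of the fingers, the arm and standard_3 above 0.5 N or contact force between any of the fingers, the arm and standard_4 above 0.5 N or contact force between any of the fingers, the arm and standard_5 above 0.5 N).
It fails at once if a vial of the carousel is lifted by more than 10 mm or tipped out of its slot (height (world z) of any of blank, standard_1, standard_2, standard_3, standard_4, standard_5 above 0.068 m or angle between any of blank, standard_1, standard_2, standard_3, standard_4, standard_5's own z axis and vertical above 0.5 rad).
It fails at once if the carousel is pushed with more than 25 N (contact force between any of the fingers, the arm and carousel above 25 N).
It fails at once if another thing on the instrument or bench is moved by more than 15 mm (distance of any of spare_vial, dust_cap, amber_bottle, standards_case, vial_rack, bench_timer, tip_box from where it was at the start of the episode above 0.015 m).
It also fails if it takes over 54 s, if anything falls off the work surface, if the arm or the gripper's body presses on something with over 40 N, if the wrist force passes 120 N, or if a joint passes its speed limit or range.

## Working session

There is one attempt and no reset: what is moved stays moved. The work goes in short steps, each a Python script; the robot and the scene stay as the last script left them, time stands still between calls to the robot, and variables do not carry over. Pictures are saved under pics/ and viewed, on a budget of 10 in all, crops included, one or two more only if the job needs it, and the job is handed in when it is done.

```bash
mkdir -p pics; cat > h.py <<'E'
import numpy as np, cv2
from cell import arm
def ray(c,px):
    d=np.array([(px[1]-c['cx'])/c['fx'],-(px[0]-c['cy'])/c['fy'],-1.0]); E=np.array(c['extrinsics'])
    return E[:3,3],E[:3,:3]@d
def at_z(c,px,z):
    o,d=ray(c,px); return o+d*(z-o[2])/d[2]
def proj(c,p):
    E=np.array(c['extrinsics']); q=E[:3,:3].T@(np.array(p)-E[:3,3])
    return (int(round(c['cx']+c['fx']*q[0]/-q[2])),int(round(c['cy']+c['fy']*q[1]/q[2])))
E
python3 - <<'E'
from h import *
ims=[]
for n in("top","side"):
    c=arm.capture(n); cv2.imwrite(f'pics/{n}0.png',c['image'])
    print(n,c['fx'],np.round(c['extrinsics'],3).tolist())
    for k,z in(("window",.082),("beam",.058),("axis",.058),("tab_a",.069),("standard_3",.058),("blank",.058),("spare_vial",.04),("dust_cap",.04)):
        print(k,[(np.round(r['pixel'],1).tolist(),round(r['conf'],2),np.round(at_z(c,r['pixel'],z),3).tolist()) for r in arm.landmark_of(n,k)][:7])
E
```

```text
top 428.56090899602185 [[0.001, 0.992, -0.122, 0.394], [-1.0, 0.002, 0.01, -0.014], [0.01, 0.122, 0.992, 1.407], [0.0, 0.0, 0.0, 1.0]]
window [([187.4, 231.8], 0.83, [0.57, 0.036, 0.082]), ([184.5, 267.7], 0.59, [0.579, -0.076, 0.082])]
beam [([186.2, 252.7], 0.91, [0.577, -0.029, 0.058])]
axis [([190.0, 263.8], 0.35, [0.565, -0.064, 0.058])]
tab_a [([200.7, 244.3], 0.77, [0.53, -0.003, 0.069]), ([188.4, 263.9], 0.49, [0.569, -0.064, 0.069]), ([147.5, 293.4], 0.38, [0.7, -0.159, 0.069])]
standard_3 [([199.7, 279.8], 0.59, [0.534, -0.115, 0.058]), ([169.7, 255.5], 0.57, [0.63, -0.038, 0.058]), ([168.2, 273.4], 0.53, [0.635, -0.095, 0.058]), ([183.8, 284.1], 0.46, [0.585, -0.129, 0.058]), ([146.9, 293.6], 0.41, [0.705, -0.161, 0.058])]
blank [([185.1, 249.0], 0.64, [0.58, -0.017, 0.058])]
spare_vial [([215.3, 305.1], 0.44, [0.486, -0.197, 0.04])]
dust_cap [([148.7, 293.1], 0.63, [0.703, -0.161, 0.04])]
side 458.39686163813894 [[0.777, 0.401, -0.485, -0.067], [-0.629, 0.478, -0.613, -0.824], [-0.014, 0.782, 0.624, 0.881], [0.0, 0.0, 0.0, 1.0]]
window [([184.4, 241.3], 0.84, [0.555, 0.02
[... 172 characters left out ...]
0.7, 317.3], 0.28, [0.505, -0.336, 0.058])]
tab_a [([193.8, 238.1], 0.71, [0.531, 0.007, 0.069]), ([201.8, 270.9], 0.23, [0.579, -0.08, 0.069])]
standard_3 [([193.3, 236.3], 0.7, [0.536, 0.023, 0.058]), ([209.1, 250.2], 0.63, [0.523, -0.058, 0.058]), ([189.4, 274.7], 0.55, [0.633, -0.034, 0.058]), ([198.4, 287.5], 0.53, [0.634, -0.089, 0.058]), ([211.9, 282.6], 0.43, [0.584, -0.124, 0.058])]
blank [([198.2, 253.4], 0.68, [0.56, -0.026, 0.058])]
spare_vial [([208.8, 323.3], 0.65, [0.695, -0.172, 0.04]), ([248.7, 272.9], 0.46, [0.483, -0.2, 0.04])]
dust_cap [([222.0, 270.4], 0.72, [0.545, -0.119, 0.04]), ([162.1, 187.2], 0.72, [0.526, 0.274, 0.04]), ([209.3, 326.2], 0.62, [0.7, -0.179, 0.04])]
```

View pics/top0.png

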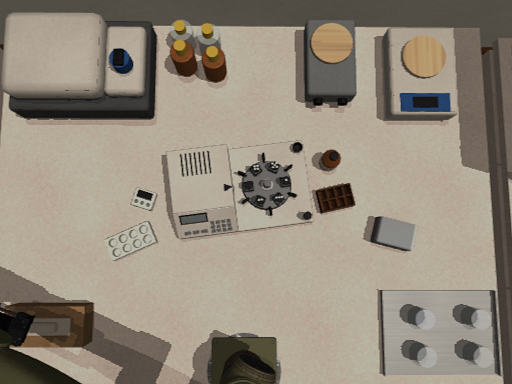

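View pics/side0.png

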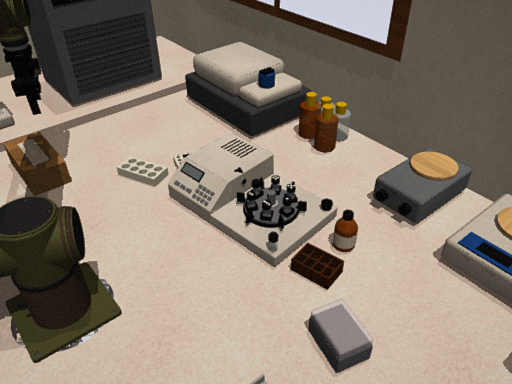

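The overview shows the photometer mid-table, with the pointer at (228,187), the carousel centre at about (266,185), and the window facing image left (world +y). I'll crop in for the dots and overlay a first pose fit.

```bash
python3 - <<'E'
from h import *
c=arm.capture("top"); im=c['image']
s=10; r0,c0=147,232
cr=cv2.resize(im[r0:r0+60,c0:c0+80],None,fx=s,fy=s,interpolation=cv2.INTER_CUBIC)
cv2.imwrite('pics/crop.png',cr)
for cam in("top","side"):
    if cam=="side": c=arm.capture(cam)
    for nm in ("carousel","photometer"):
        for r in arm.regions_of(cam,nm)[:1]:
            m=r['mask'].astype(np.uint8); ct=max(cv2.findContours(m,0,2)[0],key=cv2.contourArea)
            print(cam,nm,r['conf'],r['pixel'],m.sum(),cv2.minAreaRect(ct))
E
```

```text
top carousel 0.8 [188.1, 264.1] 1652 ((266.45050048828125, 183.5049591064453), (59.60272979736328, 54.528038024902344), 84.2894058227539)
top photometer 0.89 [187.1, 227.5] 9727 ((239.419677734375, 187.08953857421875), (89.93534088134766, 138.72532653808594), 82.50414276123047)
side carousel 0.78 [205.4, 273.7] 1462 ((270.7226867675781, 202.88571166992188), (71.58304595947266, 46.70357131958008), 8.365885734558105)
side photometer 0.85 [194.2, 238.3] 9649 ((253.45999145507812, 195.76141357421875), (158.53619384765625, 92.79618835449219), 33.845340728759766)
```

View pics/crop.png

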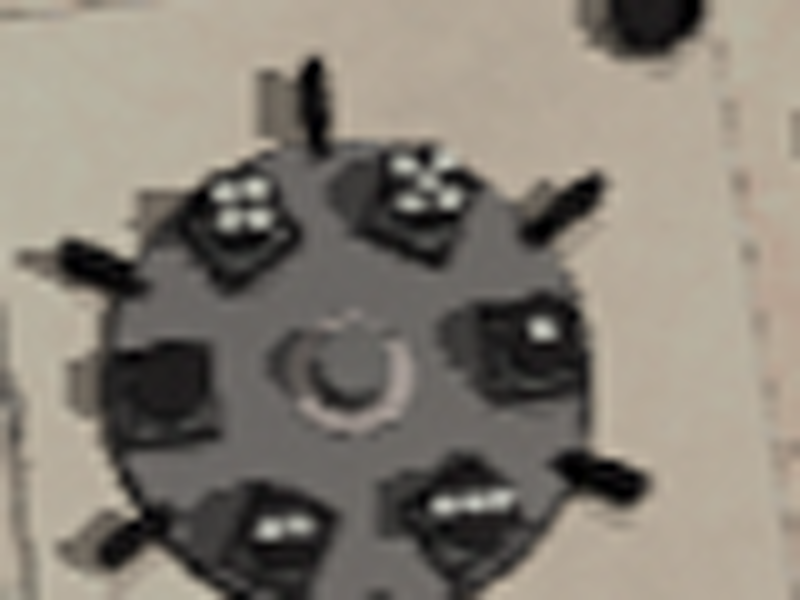

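Reading the crop: the blank is at the left, at the window. The three-dot vial is at lower right (about image (278,197)), two steps **clockwise** from the window. I'll fit the pose from the tab tops and check it with an overlay in both views.

```bash
cat >> h.py <<'E'
def pt(P,ang,r,z): # photometer polar (deg) -> world
    a=P[2]+np.radians(ang); return np.array([P[0]+r*np.cos(a),P[1]+r*np.sin(a),z])
E
python3 - <<'E'
from h import *
from scipy.optimize import least_squares
c=arm.capture("top"); s=arm.capture("side")
# crop pixels of tab tops; img +y(window) is left => left-up tab = 60 deg
obs={60:(100,268),0:(315,100),-60:(568,208),-120:(602,478),120:(138,540)}
Q=np.array([at_z(c,(147+(v-4.5)/10,232+(u-4.5)/10),.080)[:2] for u,v in obs.values()])
f=lambda P:np.concatenate([pt(P,a,.0885,0)[:2]-q for a,q in zip(obs,Q)])
r=least_squares(f,[.577,-.08,0]); P=r.x
print(P,np.degrees(P[2]),np.round(r.fun*1e3,1)); np.save('P.npy',P)
out=[]
for cam,(r0,c0) in((c,(145,220)),(s,(165,225))):
    k=6; im=cv2.resize(cam['image'][r0:r0+75,c0:c0+110],None,fx=k,fy=k,interpolation=cv2.INTER_CUBIC)
    def D(p,col):
        E=np.array(cam['extrinsics']); q=E[:3,:3].T@(p-E[:3,3]); u=cam['cx']-cam['fx']*q[0]/q[2]; v=cam['cy']+cam['fy']*q[1]/q[2]
        cv2.circle(im,(int((u-c0+.5)*k),int((v-r0+.5)*k)),2,col,-1)
    for a in range(0,360,60):
        for rr in(.077,.1): D(pt(P,a,rr,.082),(0,0,255))
        D(pt(P,a+30,.058,.108),(0,255,0))
    for a in range(0,360,6): D(pt(P,a,.077,.058),(255,255,0))
    D(pt(P,90,.109,.082),(255,0,255)); D(pt(P,0,0,.1),(0,255,255))
    D(pt(P,-45,.1909,.04),(255,0,255)); D(pt(P,-135,.1909,.04),(255,0,255))
    out.append(im)
cv2.imwrite('pics/ov.png',np.vstack(out)[:, :])
print(np.vstack(out).shape)
E
python3 -c "
import cv2;i=cv2.imread('pics/ov.png');cv2.imwrite('pics/ov.png',cv2.resize(i,(440,600),interpolation=cv2.INTER_AREA) if i.shape[0]>900 else cv2.resize(i,(int(i.shape[1]*600/i.shape[0]),600),interpolation=cv2.INTER_AREA))"
```

```text
[ 0.58137706 -0.07286904  0.1319396 ] 7.559582274323037 [ 0.6  2.7  0.7  0.1  1.2 -2.2 -1.  -4.  -1.5  3.3]
(900, 660, 3)
```

View pics/ov.png

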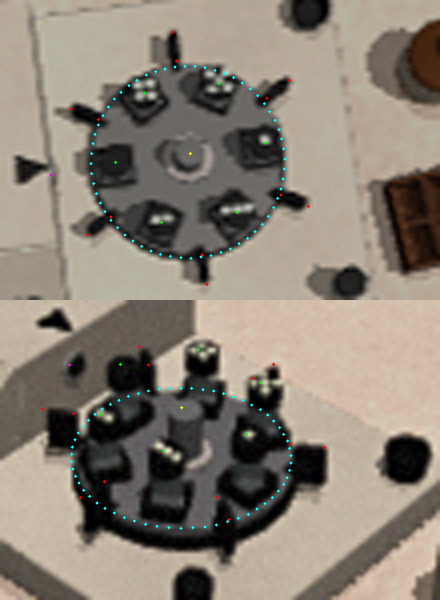

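The overlay agrees in both views to about 1–2 mm. Next I'll check the IK along the sweep, then close the fingers, descend behind the tab at 0° and push it clockwise.

```bash
cat >> h.py <<'E'
from scipy.spatial.transform import Rotation as R
def quat(P,ang,sg):
    a=P[2]+np.radians(ang); y=sg*np.array([-np.sin(a),np.cos(a),0]); z=np.array([0,0,-1.]); x=np.cross(y,z)
    q=R.from_matrix(np.c_[x,y,z]).as_quat(); return [q[3],q[0],q[1],q[2]]
E
python3 - <<'E'
from h import *
P=np.load('P.npy')
for sg in(1,-1):
    js=[arm.inverse_kinematics(pt(P,a,.093,.064),quat(P,a,sg)) for a in(28,0,-30,-60,-95,-110)]
    print(sg,[None if j is None else np.round(j,2)[[0,3,4,5]].tolist() for j in js])
E
```

```text
1 [[-0.11, -0.0, 1.12, -2.3], [-0.17, -0.0, 1.13, -1.87], [-0.24, -0.0, 1.13, -1.42], [-0.31, -0.0, 1.12, -0.96], [-0.36, -0.0, 1.11, -0.41], [-0.38, -0.0, 1.1, -0.16]]
-1 [[-0.11, -0.0, 1.12, 0.84], [-0.17, -0.0, 1.13, 1.27], [-0.24, -0.0, 1.13, 1.72], [-0.31, -0.0, 1.12, 2.18], [-0.36, -0.0, 1.11, 2.73], None]
```

```bash
cat > sweep.py <<'E'
from h import *
def sweep(a0,a1,step=4,speed=.03):
    P=np.load('P.npy'); log=[]
    for a in np.arange(a0,a1-.1,-step):
        arm.move_straight(pt(P,a,.093,.064),quat(P,a,1),speed); f=np.array(arm.get_force()); log.append((int(a),np.round(f,1).tolist()))
        if np.linalg.norm(f)>12: print("STOP force"); break
    print(log, arm.get_time_s())
def snap(nm):
    o=[]
    for cam,(r,c) in(("top",(145,220)),("side",(165,225))):
        o.append(cv2.resize(arm.capture(cam)['image'][r:r+75,c:c+110],None,fx=5,fy=4,interpolation=cv2.INTER_CUBIC))
    cv2.imwrite(f'pics/{nm}.png',np.vstack(o))
E
python3 - <<'E'
from sweep import *
P=np.load('P.npy')
arm.move_gripper(0)
arm.move_to(pt(P,28,.093,.2),quat(P,28,1))
arm.move_straight(pt(P,28,.093,.064),speed=.1)
print(arm.get_time_s(),arm.get_force(),arm.get_tool_pos())
sweep(24,-28)
snap('s1')
E
```

```text
7.0583 [-0.31536421 -0.05165049 -0.70194229] [ 0.6577277  -0.01886987  0.06501617]
[(24, [0.5, 0.3, 0.3]), (20, [-0.3, -0.1, 0.0]), (16, [0.1, -0.7, -0.4]), (12, [-0.4, -0.0, -0.2]), (8, [-1.4, 1.3, 0.7]), (4, [-1.1, 3.2, -0.1]), (0, [-2.5, 2.0, 0.1]), (-4, [-1.4, 2.2, 0.1]), (-8, [0.6, 1.5, -0.4]), (-12, [-0.9, 1.0, -0.1]), (-16, [-0.2, 0.1, -0.5]), (-20, [-0.2, 0.1, -0.1]), (-24, [-0.1, 0.8, 1.0]), (-28, [-0.1, -0.0, -1.3])] 12.1917
```

View pics/s1.png

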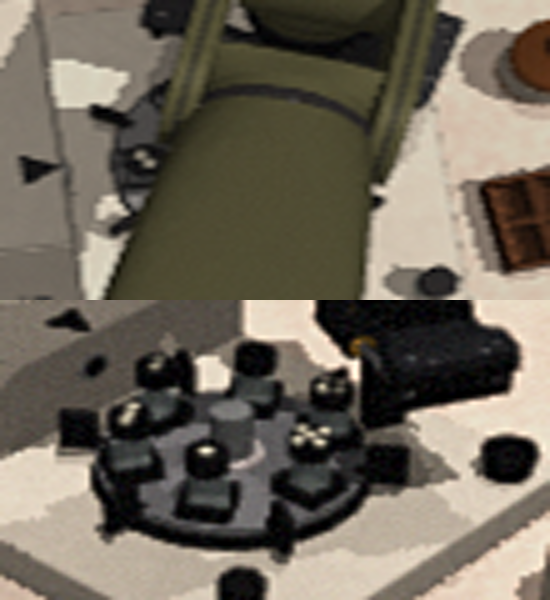

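One click is done. The two-dot vial is at the window and the three-dot vial is next (side view about (130,415)). Forces peaked at about 3.4 N. Now the second step, then retreat.

```bash
python3 - <<'E'
from sweep import *
P=np.load('P.npy')
sweep(-32,-88)
arm.move_straight(pt(P,-88,.093,.2),speed=.15)
arm.move_to([.3,.45,.3],arm.get_eef_rot())
snap('s2'); print(arm.get_time_s(),arm.get_force())
E
```

```text
[(-32, [-0.2, 0.4, -0.2]), (-36, [0.2, 0.8, 0.1]), (-40, [0.2, -0.2, -0.4]), (-44, [-0.7, 0.6, -1.0]), (-48, [-0.6, 0.7, 0.8]), (-52, [1.1, 1.9, -0.1]), (-56, [0.5, 2.4, 0.7]), (-60, [0.9, 0.9, -0.3]), (-64, [1.0, 1.4, 0.4]), (-68, [0.9, 1.4, -0.5]), (-72, [0.8, -0.4, -0.4]), (-76, [-0.5, 0.6, -0.3]), (-80, [-1.0, -0.3, 0.0]), (-84, [-0.5, 0.0, 0.6]), (-88, [0.9, -0.6, 0.3])] 17.7917
21.4 [0.19983819 0.05868449 0.36229404]
```

View pics/s2.png

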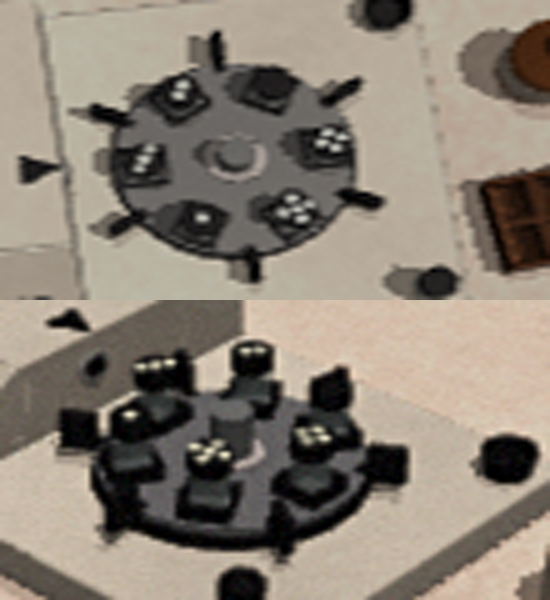

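The three-dot vial is at the window (top view (145,158), side view (157,370)). The tabs are back in their detent positions, the other things are in place, and the arm is clear.

```bash
python3 -c "
from cell import arm
arm.finish_job()"
```

```text
the job is handed in; nothing more can be done
```

The three-dot vial is now at the light window, and I have handed the job in at about 21.4 s on the robot's clock. With the fingers closed, I pushed one tab clockwise through two clicks, then lifted the hand away.

- **Carousel position:** The last top and side pictures show the three-dot vial at the window with the tabs back in their detent positions. I judged the position by eye in the pictures and did not measure the vial's distance from the beam point.
- **Vials and other things:** All six vials stand upright. The spare vial, dust cap, bottle and case look unmoved in the crop. The rack, timer and tip box were outside it, but the hand never worked near them.
- **Forces:** The readings taken along the push stayed at or below about 3.4 N. They were sampled between moves, so a brief peak could have been missed.

No check failed or disagreed. The pose fit left errors of up to 4 mm on single tabs, though the overlay matched both views to about 1–2 mm.

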